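# Fit the right brush head to the telescopic wand, extend it and hold it up

### The arm

A 6-joint arm with a two-finger parallel gripper is mounted at the origin on the work surface; the furniture and walls round the work are solid. World frame = base frame: x ahead of the robot, y to its left, z up, the work surface at z = 0. Lengths are in m, angles in rad, forces in N, time in s.
With the tool pointing down it reaches from about 0.425 to 1.125 m from the base axis. Payload 14.9 kg.
Tool frame: the origin (TCP) lies on the centre line of the jaws, within the pads' length; the fingertips stand 22 mm ahead of it and the grasp point (between the pads) lies 3 mm ahead of it; z points along the fingers, y is the line along which they close (so a half turn about z gives the same grasp; the last joint's range is limited). The gripper opens to 91 mm and grips with 3 to 60 N. Pads are 32 mm wide; open, the fingers measure 118 mm over their backs; the gripper's body (76 mm by 178 mm) begins 60 mm behind the grasp point.
Start: joints at [-1.197, 0.379, 1.734, -0, 1.028, -0.033], TCP at [0.277, -0.643, 0.236] pointing down, gripper open.
Joint ranges: [-2.77, 2.77], [-0.74, 2.19], [0, 2.66], [-1.06, 4.2], [0.31, 2.87], [-3.08, 3.08]. Speed limits (rad/s): [1.89, 1.89, 2.39, 3.14, 3.14, 3.14].

### API

Orientations are given as a rotation vector (axis times angle).
In Python, from bench import read_state, eyes, ticket gives the robot as it stands.
- The arm moves only by the shell command python3 -m jog 'ROWS' [OPENING] [FORCE]. ROWS is JSON, a list of rows, each a list of 4 numbers: the shift along the tool's x, y, z in mm, then the turn about the tool's z in degrees. In form: [[x, y, z, turn], ...]. A call has 1 to 12 rows; each row is the pose to reach, as a shift and turn from the pose commanded when the call began, along the tool's axes at that moment; what a row does not reach only later rows make up. A row lasts 1/8 s, in which the tool goes at most 62.5 mm and 10.7 degrees, less where a joint would pass 70% of its speed; a pose out of reach is approached as far as the arm can. A call with a gripper value outside its range is refused whole. OPENING is the gripper command: -1 is fully open, 1 is shut, values between are in proportion, set as the call begins (- or left out, the last holds). The fingers move at their own pace and stop on an object; FORCE is the grip in N (left out, the last holds). Time passes only in rows, so rows that repeat a pose let the fingers close. It gives the time, the measured TCP pose, the force, the opening and the grip force at its end, in the units of the state.
- read_state(): the state, without advancing time (a new reading comes with each control period).
- eyes.get_image(name): name is "side" or "top"; returns a dict with "image" (384x512x3 uint8, blue, green, red), "camera_matrix" (3x3 intrinsics, pixels), "extrinsics" (4x4, takes a point from world to camera coordinates). Camera axes: x right, y up, looking along -z (the intrinsics and any distortion apply to the point x, -y, -z); pixel columns grow to the right and rows downward; lengths in m; the calibration is good to about 2 mm. A picture is of the moment at which its call begins. There is no depth.
- ticket.close_job(): hands the job in; it is judged then, once.
The state is a dict: "t": time; "qpos": joint angles; "dq": joint speeds; "tau": joint torques, N m; "tcp_pos": TCP position; "ee_rot": TCP orientation; "ft_force": force on the tool from outside, world axes, zero at the start; "moment": the same for the moment, N m; "finger_gap": finger opening in m; "finger_force": force on a finger pad.
Only numpy, scipy, OpenCV 4.12 (cv2) and the standard library are available. Lean on these libraries where they do the work, as an engineer would, in place of code of your own. Each camera call takes 0.05 s, during which the arm holds its last target. There are 200 camera calls.

### The job

Get the telescopic cleaning wand ready for the top of the cupboards. Two look-alike brush heads lie beside it and only one fits: try them on the steel spindle on top of the standing wand, leave the one that goes fully home on it and put the other in the wooden tray. Then squeeze the release button in the wand's grey collar, pull the stick out past the first stop to the second (last) stop, lift the whole wand upright out of its dock and finish while holding it up, extended and still, with its brush head on; leave the timer, mandarin and spoon where they are.

Things in the scene. Friction and masses are not known exactly. Their poses are not given: they have to be found in the camera images.
- spindle_base (a point): foot of the steel spindle on the wand, on its axis, level with the collar's flat top; z up, the button is on the -x side. Spindle 14 mm thick, 15 mm tall, its last 5 mm tapering to 8 mm. It moves with the stick. The wand (0.6 kg in all) stands with a few mm of play in the dock. With the button out the stick is locked and bears a push from above.
- collar_mid (a point): middle of the grey collar that is the grip of the sliding stick, half-way up the button and on the wand's axis; same axes as spindle_base, 16 mm below it. The collar is 36 mm along x (40 mm over the button, which stands 4 mm proud), 34 mm along y, 36 mm high (20 mm below this point to 16 mm above). A fitted brush head reaches 44 mm above this point.
- button_face (a point): middle of the outer face of the black release button (16 mm wide, 20 mm high) on the -x side of the collar; it is pressed along +x of this point, horizontally towards the wand's axis. A pinch across the collar along x, one finger on the button and the other on the collar's back, presses it home.
- button (a joint): release button, 0 = out (stick locked at a stop), 0.004 = pressed flush with the collar; sprung, 3 N to start and 6 N when flush. The stick is unlocked from about 0.0032 on. A pinch across the collar's other two faces does not press it.
- stick (a joint): how far the stick is drawn out of the handle: 0 = pushed in, 0.050 = first stop, 0.100 = second and last stop (solid end). Drawing it out upwards with the button pressed takes 1 to 2 N, so the handle (about 5 N) stays down in the dock; beyond the last stop the whole wand comes up. With the button out the lock pin snaps in at each stop.
- wand_foot (a point): centre of the underside of the white handle (38 x 32 mm, 150 mm tall), z up along the wand. With the wand standing it lies 10 mm above the table in the dock's socket.
- dock_socket (a point): centre of the floor of the socket in the grey dock (base 120 x 100 x 10 mm, does not move), 10 mm above the table; socket walls rise 34 mm above this point, to 44 mm over the table; opening 42 x 36 mm.
- brush_1_mid (a point): middle (14 mm above the underside) of a round brush head, 30 mm wide, 28 mm tall, standing bristles up: grey hub 20 mm, stiff white bristles 8 mm. Blind bore 16 mm deep underneath. One of the two look-alike heads has a 17 mm bore and goes home on the spindle (underside on the collar); the other's is 11 mm and stops some 12 mm higher. From above they look the same.
- brush_2_mid (a point): middle of the other round brush head: see brush_1_mid.
- tray_in (a point): centre of the inner floor (7 mm above the table) of the shallow wooden tray, outside 190 mm along its x by 110 mm along its y, walls 7 mm thick and 24 mm high; it does not move.
- kitchen_timer: red and white kitchen timer, 71 mm wide, 69 mm tall, origin under its centre; a bystander
- mandarin: mandarin, 55 mm wide, 48 mm tall, origin under its centre; a bystander
- spoon: steel spoon, 188 x 39 x 16 mm, lying along its x, origin under its centre; a bystander
Not all that is in view belongs to the job. There is more than one size of the part that bears spindle_base; the job needs the larger.

How it is judged:
By the outcome, as a careful person would: the job done as asked, in the order asked, and still so for the second after the job is handed in, while the arm keeps its last pose, push and grip.
It also fails if it takes over 72 s, if anything falls off the work surface, if the arm or the gripper's body presses on something with over 40 N, if the wrist force passes 120 N, or if a joint passes its speed limit or range.

## Working session

There is one attempt and no reset: what is moved stays moved. The work goes in short steps, Python scripts to look and compute and a shell command to move; the robot and the scene stay as the last step left them, time stands still between calls to the robot, and variables do not carry over. Pictures are saved under pics/ and viewed, at most 10 in all, crops included, and the job is handed in when it is done.

```bash
mkdir -p pics; cat > h.py <<'E'
import numpy as np, cv2
from bench import read_state, eyes, ticket
def snap(n,f=None):
    d=eyes.get_image(n)
    if f: cv2.imwrite('pics/'+f,d['image'])
    return d
def ray(d,u,v):
    K=np.array(d['camera_matrix']);E=np.array(d['extrinsics'])
    p=np.linalg.solve(K,[u,v,1]); p=np.array([p[0],-p[1],-p[2]])
    R=E[:3,:3]; return -R.T@E[:3,3], R.T@p
def onz(d,u,v,z):
    o,r=ray(d,u,v); return o+r*(z-o[2])/r[2]
def tri(d1,p1,d2,p2):
    o1,r1=ray(d1,*p1);o2,r2=ray(d2,*p2)
    s=np.linalg.lstsq(np.c_[r1,-r2],o2-o1,rcond=None)[0]
    a=o1+s[0]*r1;b=o2+s[1]*r2; return (a+b)/2,np.linalg.norm(a-b)
def proj(d,P):
    K=np.array(d['camera_matrix']);E=np.array(d['extrinsics'])
    c=E[:3,:3]@np.array(P)+E[:3,3]; q=K@[c[0],-c[1],-c[2]]; return q[:2]/q[2]
E
python3 - <<'E'
from h import *
t=snap('top','top1.png');s=snap('side','side1.png')
np.set_printoptions(precision=3,suppress=True)
for d in(t,s):print([k for k in d],d['camera_matrix'],ray(d,256,192))
print(read_state())
E
```

```text
['image', 'camera_matrix', 'extrinsics'] [[476.087   0.    252.401]
 [  0.    476.087 187.674]
 [  0.      0.      1.   ]] (array([ 0.495, -0.026,  1.394]), array([ 0.043, -0.015, -0.999]))
['image', 'camera_matrix', 'extrinsics'] [[423.59    0.    250.599]
 [  0.    423.59  190.757]
 [  0.      0.      1.   ]] (array([0.157, 0.843, 0.591]), array([ 0.361, -0.828, -0.428]))
{'t': 0.1, 'qpos': array([-1.197,  0.379,  1.735, -0.   ,  1.029, -0.033]), 'dq': array([ 0.001, -0.002, -0.001, -0.   , -0.001,  0.001]), 'tau': array([  0.003, -76.502, -43.53 ,   0.065,   0.04 ,  -0.   ]), 'tcp_pos': array([ 0.277, -0.643,  0.235]), 'ee_rot': array([-3.076, -0.634,  0.   ]), 'ft_force': array([ 0.608,  0.416, -0.188]), 'moment': array([-0.038,  0.004, -0.027]), 'finger_force': 0.0, 'finger_gap': 0.09120497271154392}
```

View pics/top1.png

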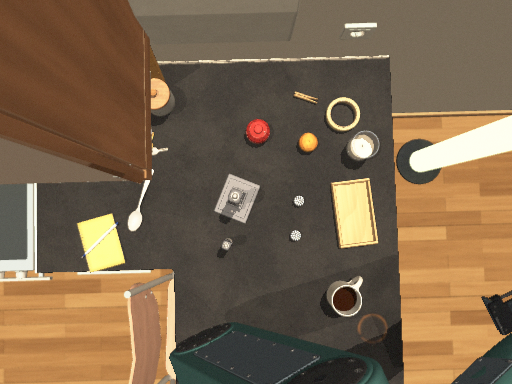

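View pics/side1.png

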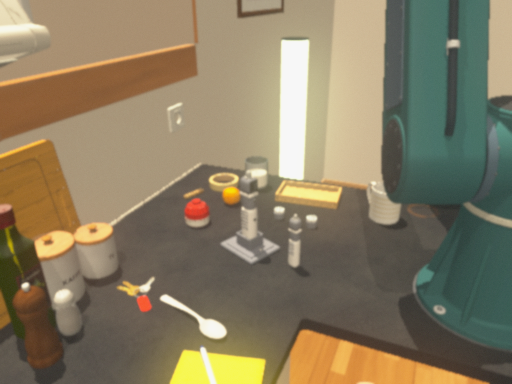

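The top view shows the dock and wand at about (237,198), the small decoy wand at (227,244), the brush heads at (299,201) and (295,236), and the tray at (355,213). The side view shows the wand top at about (249,180) and the decoy at (294,240). Next I'll enlarge these.

```bash
python3 - <<'E'
import cv2,numpy as np
t=cv2.imread('pics/top1.png')[165:260,205:390];s=cv2.imread('pics/side1.png')[160:275,190:350]
a=cv2.resize(t,None,fx=4,fy=4,interpolation=cv2.INTER_CUBIC)[:, :740]
cv2.imwrite('pics/c1.png',a)
b=cv2.resize(s,None,fx=5,fy=5,interpolation=cv2.INTER_CUBIC)
cv2.imwrite('pics/c2.png',b)
E
```

```text
(no output)
```

View pics/c1.png

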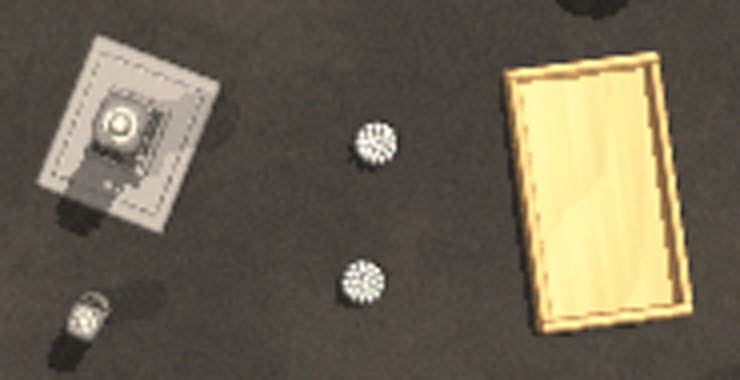

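View pics/c2.png

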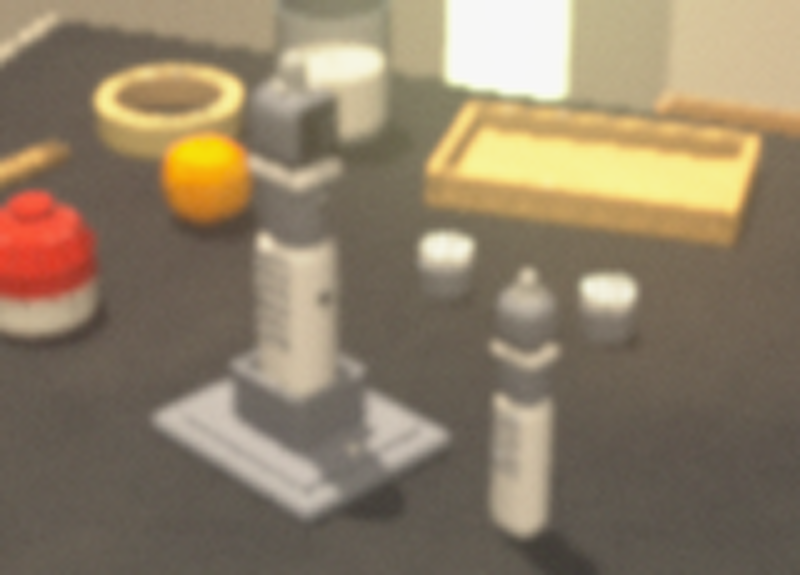

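Top crop: spindle tip at c1 (118,122), dock base corners at (100,36), (218,80), (162,232) and (38,184), brush tops at (376,143) and (362,282). Side crop: spindle top at c2 (292,65), and the dark button on the right-hand face at (318,130).

```bash
python3 - <<'E'
from h import *
np.set_printoptions(precision=4,suppress=True)
t=snap('top');s=snap('side')
T=lambda x,y:((x+.5)/4-.5+205,(y+.5)/4-.5+165)
S=lambda x,y:((x+.5)/5-.5+190,(y+.5)/5-.5+160)
print('tip',tri(t,T(118,122),s,S(292,64)))
C=np.array([onz(t,*T(*p),.01) for p in[(100,36),(218,80),(162,232),(38,184)]])
print('dock',C,C.mean(0),np.linalg.norm(np.diff(C,axis=0),axis=1))
v=(C[2]+C[3]-C[0]-C[1])/2;print('long dir deg',np.degrees(np.arctan2(v[1],v[0])))
w=(C[1]+C[2]-C[0]-C[3])/2;print('short dir',np.degrees(np.arctan2(w[1],w[0])))
for n,p,q in(('b1',(376,143),(446,240)),('b2',(362,282),(608,285))):
  print(n,onz(t,*T(*p),.028),tri(t,T(*p),s,S(*q)))
R=np.array([onz(t,*T(*p),.024) for p in[(505,72),(656,53),(692,310),(540,333)]])
print('tray',R.mean(0),R,np.linalg.norm(np.diff(R,axis=0),axis=1))
print('button',onz(s,*S(318,130),.19))
print('decoy tip',tri(t,T(85,320),s,S(527,275)))
c=C.mean(0)
for k in(20.,):
  u=v/np.linalg.norm(v)
  for sg in(1,-1):
    print('btn proj side',sg,(proj(s,[c[0]+sg*u[0]*.02,c[1]+sg*u[1]*.02,.19])-[190,160])*5)
# spindle sub-pixel: brush centroids
g=cv2.cvtColor(t['image'],cv2.COLOR_BGR2GRAY)
for x,y in((299,201),(295,236)):
  m=(g[y-8:y+9,x-8:x+9]>110); yy,xx=np.nonzero(m);u,vv=xx.mean()+x-8,yy.mean()+y-8
  print(u,vv,m.sum(),onz(t,u,vv,.028))
E
```

```text
tip (array([0.5398, 0.0105, 0.2082]), np.float64(0.00026026661968156154))
dock [[ 0.6106  0.0282  0.01  ]
 [ 0.5761 -0.0569  0.01  ]
 [ 0.4669 -0.0131  0.01  ]
 [ 0.5041  0.0759  0.01  ]] [0.5394 0.0085 0.01  ] [0.0918 0.1177 0.0965]
long dir deg 157.00556607976685
short dir -112.41583658527011
b1 [ 0.5266 -0.1686  0.028 ] (array([ 0.5268, -0.168 ,  0.0321]), np.float64(0.0005758274608127845))
b2 [ 0.4275 -0.1552  0.028 ] (array([ 0.4275, -0.1551,  0.0303]), np.float64(0.00020753758126277165))
tray [ 0.4873 -0.3278  0.024 ] [[ 0.5753 -0.2638  0.024 ]
 [ 0.586  -0.3735  0.024 ]
 [ 0.4006 -0.3918  0.024 ]
 [ 0.3873 -0.282   0.024 ]] [0.1102 0.1863 0.1106]
button [0.5147 0.0376 0.19  ]
decoy tip (array([0.4129, 0.0378, 0.136 ]), np.float64(0.0004999350036626211))
btn proj side 1 [322.0449 108.3588]
btn proj side -1 [264.5985  84.2772]
298.6144578313253 200.0722891566265 83 [ 0.5274 -0.1686  0.028 ]
295.44827586206895 234.88505747126436 87 [ 0.4282 -0.1562  0.028 ]
```

```bash
cat >> h.py <<'E'
def to(P,closedeg=None):
    from scipy.spatial.transform import Rotation as Ro
    s=read_state();R=Ro.from_rotvec(s['ee_rot']).as_matrix()
    print('shift mm',np.round(R.T@(np.array(P)-s['tcp_pos'])*1000,1),'z axis',np.round(R[:,2],3))
    cd=np.degrees(np.arctan2(R[1,1],R[0,1]));print('close dir',cd.round(1))
    if closedeg is not None: print('turn',round((cd-closedeg+90)%180-90,1))
E
python3 -c "
from h import *
to([.527,-.1686,.12],-23)"
```

```text
shift mm [ 417.3 -336.3  115.8] z axis [-0.     0.001 -1.   ]
close dir -66.7
turn -43.7
```

```bash
python3 -m jog '[[42,-34,0,-4],[84,-67,0,-8],[126,-101,0,-13],[168,-135,0,-18],[210,-169,0,-23],[252,-203,10,-28],[294,-237,30,-32],[336,-270,60,-37],[378,-304,90,-41],[417,-336,116,-44],[417,-336,116,-44],[417,-336,116,-44]]' -0.2 15; python3 - <<'E'
from h import *
to([.527,-.1686,.026],-23)
snap('top','t2.png');snap('side','s2.png')
E
```

```text
t: 1.7
tcp_pos: [0.527, -0.1696, 0.1202]
ee_rot: [2.615, 1.741, -0.0]
ft_force: [0.2, 0.0, 0.0]
finger_gap: 0.0548
finger_force: 0.0
shift mm [ 0.9 -0.4 94.2] z axis [ 0. -0. -1.]
close dir -22.7
turn 0.3
```

```bash
python3 -m jog '[[1,0,40,0],[1,0,75,0],[1,0,92,0],[1,0,94,0],[1,0,94,0]]' && python3 -m jog '[[0,0,0,0],[0,0,0,0],[0,0,0,0],[0,0,0,0]]' 1 20 && python3 -m jog '[[0,0,-60,0],[0,0,-120,0],[0,0,-180,0],[0,0,-220,0],[0,0,-220,0]]'; python3 - <<'E'
from h import *
to([.5396,.0100,.246])
E
```

```text
t: 2.42
tcp_pos: [0.5279, -0.1689, 0.0269]
ee_rot: [2.615, 1.74, 0.001]
ft_force: [0.5, 0.1, 0.5]
finger_gap: 0.055
finger_force: 0.0
t: 2.92
tcp_pos: [0.5276, -0.1685, 0.0263]
ee_rot: [2.615, 1.741, 0.0]
ft_force: [-0.5, 0.7, 7.1]
finger_gap: 0.029
finger_force: 20.0
t: 3.55
tcp_pos: [0.5288, -0.1689, 0.2492]
ee_rot: [2.611, 1.739, 0.005]
ft_force: [0.6, -0.5, -0.6]
finger_gap: 0.0293
finger_force: 20.0
shift mm [169.2 -59.    2.9] z axis [ 0.005 -0.002 -1.   ]
close dir -22.7
```

```bash
python3 -m jog '[[40,-14,-6,0],[90,-32,-6,0],[135,-47,-6,0],[160,-56,-6,0],[169,-59,-6,0],[169,-59,-6,0],[169,-59,-6,0]]'; python3 - <<'E'
from h import *
to([.5396,.0100,.246])
s=snap('side')['image'][120:240,190:310]; t=snap('top')['image'][150:240,190:280]
cv2.imwrite('pics/m.png',np.hstack([cv2.resize(s,(480,480),interpolation=2),cv2.resize(t,(320,320),interpolation=2).__class__(shape=(480,320,3),dtype=np.uint8) if 0 else cv2.copyMakeBorder(cv2.resize(t,(320,320),interpolation=2),0,160,0,0,0)]))
E
```

```text
t: 4.42
tcp_pos: [0.538, 0.0095, 0.2516]
ee_rot: [-2.616, -1.74, 0.001]
ft_force: [0.2, -0.7, -0.3]
finger_gap: 0.0294
finger_force: 20.0
shift mm [1.1 1.3 5.6] z axis [-0.001 -0.    -1.   ]
close dir -22.7
```

View pics/m.png

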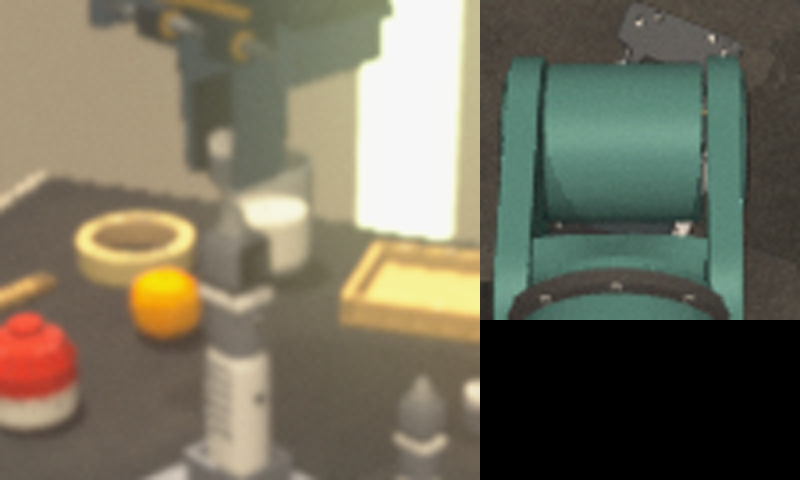

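The held head sits just above the spindle tip (side crop: brush at about (220,165), tip at (232,195)), and the top view is blocked by the arm. I'll lower it gently.

```bash
python3 -m jog '[[1,1,6,0],[1,1,12,0],[1,1,14,0],[1,1,14,0]]';  python3 -m jog '[[0,0,2,0],[0,0,4,0],[0,0,4,0]]'; python3 -m jog '[[0,0,2,0],[0,0,4,0],[0,0,4,0]]'
```

```text
t: 5.03
tcp_pos: [0.5394, 0.0108, 0.2377]
ee_rot: [-2.615, -1.741, 0.001]
ft_force: [-0.2, -0.7, 0.8]
finger_gap: 0.0294
finger_force: 20.0
t: 5.4
tcp_pos: [0.5394, 0.0108, 0.2338]
ee_rot: [-2.615, -1.741, 0.0]
ft_force: [0.3, -1.2, -0.5]
finger_gap: 0.0291
finger_force: 20.0
t: 5.78
tcp_pos: [0.5393, 0.0108, 0.2297]
ee_rot: [-2.615, -1.741, 0.001]
ft_force: [-0.4, -1.0, -0.2]
finger_gap: 0.0294
finger_force: 20.0
```

```bash
python3 -m jog '[[0,0,2,0],[0,0,3,0],[0,0,3,0]]';  python3 -m jog '[[0,0,2,0],[0,0,3,0],[0,0,3,0]]'
```

```text
t: 6.15
tcp_pos: [0.5394, 0.0108, 0.2268]
ee_rot: [-2.615, -1.741, 0.0]
ft_force: [-0.2, -0.0, -0.8]
finger_gap: 0.029
finger_force: 20.0
t: 6.52
tcp_pos: [0.5394, 0.0108, 0.2238]
ee_rot: [-2.615, -1.741, 0.0]
ft_force: [-0.6, 0.6, -1.1]
finger_gap: 0.0293
finger_force: 20.0
```

```bash
python3 -m jog '[[0,0,2,0],[0,0,3,0],[0,0,3,0]]';  python3 -m jog '[[0,0,2,0],[0,0,3,0],[0,0,3,0]]'
```

```text
t: 6.9
tcp_pos: [0.5405, 0.0108, 0.2222]
ee_rot: [2.614, 1.74, 0.003]
ft_force: [-1.6, 0.1, 13.7]
finger_gap: 0.0298
finger_force: 20.0
t: 7.28
tcp_pos: [0.5419, 0.0108, 0.2207]
ee_rot: [2.612, 1.739, 0.007]
ft_force: [-2.1, -0.7, 26.0]
finger_gap: 0.029
finger_force: 20.1
```

```bash
python3 -m jog '[[0,0,-3,0],[0,0,-3,0]]'; python3 -m jog '[[0,0,0,0],[0,0,0,0],[0,0,0,0]]' -0.2;python3 -m jog '[[0,0,-20,0],[0,0,-60,0],[0,0,-70,0],[-60,21,-70,0],[-120,42,-70,0],[-169,59,-70,0],[-169,59,-70,0]]'; python3 - <<'E'
from h import *
to([.428,-.1560,.20])
s=snap('side');t=snap('top')
print(proj(s,[.5396,.01,.1965]),proj(s,[.5396,.01,.2245]),proj(t,[.5396,.01,.2245]))
s=s['image'][150:260,200:310]; t=t['image'][160:250,205:310]
cv2.imwrite('pics/m2.png',np.hstack([cv2.resize(s,(400,400),interpolation=2),cv2.resize(t,(400,400),interpolation=2)]))
E
```

```text
t: 7.52
tcp_pos: [0.5395, 0.0108, 0.2211]
ee_rot: [2.615, 1.741, 0.0]
ft_force: [-0.2, 0.9, 5.8]
finger_gap: 0.0292
finger_force: 20.0
t: 7.9
tcp_pos: [0.5393, 0.0108, 0.2207]
ee_rot: [-2.615, -1.741, 0.0]
ft_force: [0.1, 0.5, -0.5]
finger_gap: 0.0544
finger_force: 0.0
t: 8.78
tcp_pos: [0.5281, -0.1706, 0.2902]
ee_rot: [-2.618, -1.736, 0.001]
ft_force: [-0.7, 1.6, 0.0]
finger_gap: 0.0548
finger_force: 0.0
shift mm [-25.5 -97.8  90.2] z axis [-0.001  0.    -1.   ]
close dir -22.9
[248.21549478 176.92507867] [248.01994066 165.86858106] [234.16339632 195.01716697]
```

View pics/m2.png

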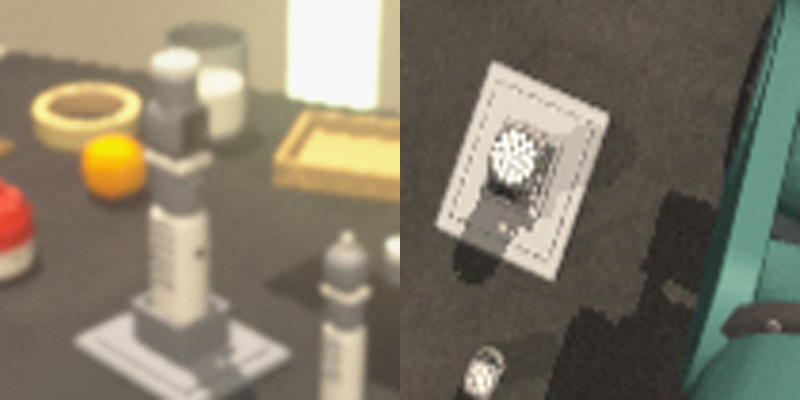

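The head sits flush on the collar with no spindle visible under it (side crop (178,75)), so this is the one that fits. The other head goes in the tray.

```bash
python3 -m jog '[[-12,-45,60,0],[-25,-97,120,0],[-26,-98,180,0],[-26,-98,230,0],[-26,-98,258,0],[-26,-98,264,0],[-26,-98,264,0],[-26,-98,264,0]]' && python3 -m jog '[[0,0,0,0],[0,0,0,0],[0,0,0,0],[0,0,0,0]]' 1 20 && python3 -m jog '[[0,0,-40,0],[0,0,-80,0],[0,0,-80,0]]'; python3 - <<'E'
from h import *
to([.480,-.328,.036])
E
```

```text
t: 9.88
tcp_pos: [0.4294, -0.1542, 0.0285]
ee_rot: [2.613, 1.74, 0.002]
ft_force: [1.3, -0.5, 0.6]
finger_gap: 0.0546
finger_force: 0.0
t: 10.38
tcp_pos: [0.4285, -0.1542, 0.0273]
ee_rot: [2.615, 1.741, 0.0]
ft_force: [-1.5, 0.6, 9.2]
finger_gap: 0.0294
finger_force: 20.0
t: 10.75
tcp_pos: [0.4297, -0.1547, 0.1093]
ee_rot: [2.612, 1.739, 0.004]
ft_force: [-0.1, 0.2, -0.4]
finger_gap: 0.0299
finger_force: 20.0
shift mm [-140.5  113.    73.9] z axis [ 0.004 -0.002 -1.   ]
close dir -22.7
```

```bash
python3 -m jog '[[-40,32,0,0],[-85,68,0,0],[-125,100,0,0],[-140,113,20,0],[-140,113,50,0],[-140,113,67,0],[-140,113,70,0],[-140,113,70,0]]' && python3 -m jog '[[0,0,1.5,0],[0,0,1.5,0],[0,0,1.5,0]]' -0.2 && python3 -m jog '[[0,0,-40,0],[0,0,-100,0],[0,0,-160,0],[0,0,-220,0],[0,0,-270,0],[0,0,-270,0]]' - ; python3 - <<'E'
from h import *
t=snap('top');s=snap('side')
to([.5396,.0105,.32],-22.9)
cv2.imwrite('pics/m3.png',np.hstack([cv2.resize(i,(400,300),interpolation=2) for i in (s['image'][130:280,180:380],t['image'][150:270,220:380])]))
E
```

```text
t: 11.75
tcp_pos: [0.4786, -0.3267, 0.0372]
ee_rot: [2.615, 1.741, 0.0]
ft_force: [0.8, -0.4, -1.3]
finger_gap: 0.0298
finger_force: 20.0
t: 12.12
tcp_pos: [0.4787, -0.3269, 0.0358]
ee_rot: [2.614, 1.741, 0.0]
ft_force: [-0.1, -0.1, -1.2]
finger_gap: 0.054
finger_force: 0.0
t: 12.88
tcp_pos: [0.4799, -0.3278, 0.3099]
ee_rot: [2.61, 1.737, 0.004]
ft_force: [-0.2, 0.2, -0.2]
finger_gap: 0.0542
finger_force: 0.0
shift mm [334.7 -73.6 -14.6] z axis [ 0. -0. -1.]
close dir -22.7
turn 0.2
```

View pics/m3.png

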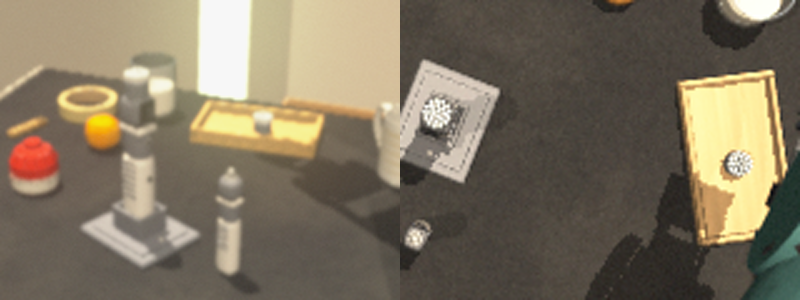

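The spare head is standing in the tray (top crop (738,163)) and the fitted one is still on the wand. Now I'll grip the collar along the button axis.

```bash
python3 -m jog '[[55,-12,-14,0],[115,-25,-14,0],[175,-38,-14,0],[235,-51,-14,0],[290,-64,-14,0],[325,-72,-14,0],[335,-74,-14,0],[335,-74,-14,0],[335,-74,-14,0]]' -0.6; python3 -c "
from h import *
to([.5396,.0105,.1825],-22.9)"
```

```text
t: 14.1
tcp_pos: [0.5392, 0.0098, 0.3189]
ee_rot: [-2.616, -1.74, 0.001]
ft_force: [0.8, -0.4, 0.2]
finger_gap: 0.0729
finger_force: 0.0
shift mm [  0.9   0.2 136.4] z axis [-0.001 -0.    -1.   ]
close dir -22.7
turn 0.2
```

```bash
python3 -m jog '[[0,0,50,0],[0,0,95,0],[0,0,125,0],[0,0,135,0],[0,0,135,0],[0,0,135,0]]' && python3 -m jog '[[0,0,0,0],[0,0,0,0],[0,0,0,0],[0,0,0,0],[0,0,0,0]]' 1 25
```

```text
t: 14.85
tcp_pos: [0.5402, 0.0106, 0.1858]
ee_rot: [2.614, 1.74, 0.002]
ft_force: [-0.4, 0.5, 0.3]
finger_gap: 0.0732
finger_force: 0.0
t: 15.48
tcp_pos: [0.5394, 0.0108, 0.1845]
ee_rot: [-2.615, -1.741, 0.0]
ft_force: [-2.1, -0.1, 2.3]
finger_gap: 0.0361
finger_force: 24.9
```

The gap is 36 mm, so the button is flush. I'll draw the stick out now.

```bash
python3 -m jog '[[0,0,-8,0],[0,0,-18,0],[0,0,-28,0],[0,0,-38,0],[0,0,-45,0],[0,0,-45,0]]'; python3 -m jog '[[0,0,-8,0],[0,0,-18,0],[0,0,-28,0],[0,0,-38,0],[0,0,-46,0],[0,0,-49,0],[0,0,-49,0],[0,0,-49,0]]';python3 -m jog '[[0,0,-2,0],[0,0,-5,0],[0,0,-9,0],[0,0,-9,0],[0,0,-9,0]]'; python3 - <<'E'
from h import *
s=snap('side')
cv2.imwrite('pics/m4.png',cv2.resize(s['image'][70:270,180:340],(640,600*4//3))[:600])
E
```

```text
t: 16.23
tcp_pos: [0.5398, 0.0108, 0.2301]
ee_rot: [2.615, 1.741, 0.001]
ft_force: [-1.4, 0.8, 0.3]
finger_gap: 0.0363
finger_force: 25.0
t: 17.23
tcp_pos: [0.5395, 0.0108, 0.2783]
ee_rot: [2.615, 1.741, 0.0]
ft_force: [-0.6, 0.6, -1.0]
finger_gap: 0.0358
finger_force: 25.0
t: 17.85
tcp_pos: [0.5393, 0.0108, 0.2872]
ee_rot: [-2.615, -1.741, 0.001]
ft_force: [0.5, 0.5, -6.2]
finger_gap: 0.0363
finger_force: 25.0
```

View pics/m4.png

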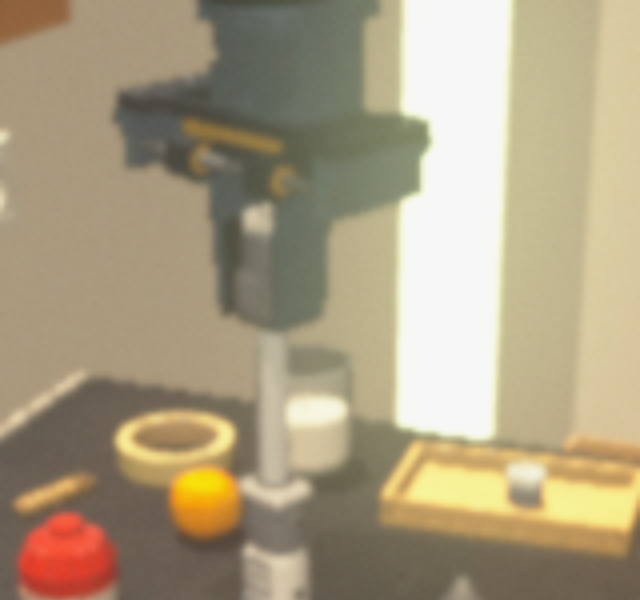

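The stick is fully out (thin rod from (272,330) to (272,480)), the brush head is on, and the wrist now carries about 6 N, the whole wand. I'll lift it.

```bash
python3 -m jog '[[0,0,-4,0],[0,0,-10,0],[0,0,-18,0],[0,0,-27,0],[0,0,-36,0],[0,0,-46,0],[0,0,-56,0],[0,0,-66,0],[0,0,-74,0],[0,0,-79,0],[0,0,-80,0],[0,0,-80,0]]' && python3 -m jog '[[0,0,0,0],[0,0,0,0],[0,0,0,0],[0,0,0,0],[0,0,0,0],[0,0,0,0],[0,0,0,0],[0,0,0,0]]' - 30; python3 - <<'E'
from h import *
s=snap('side')
cv2.imwrite('pics/m5.png',cv2.resize(s['image'][50:270,170:350],(490,600)))
E
```

```text
t: 19.4
tcp_pos: [0.5394, 0.0108, 0.3672]
ee_rot: [-2.615, -1.741, 0.0]
ft_force: [1.2, 0.1, -6.4]
finger_gap: 0.036
finger_force: 25.0
t: 20.4
tcp_pos: [0.5395, 0.0108, 0.3675]
ee_rot: [2.615, 1.741, -0.0]
ft_force: [-0.3, 0.6, -6.1]
finger_gap: 0.0358
finger_force: 30.0
```

View pics/m5.png

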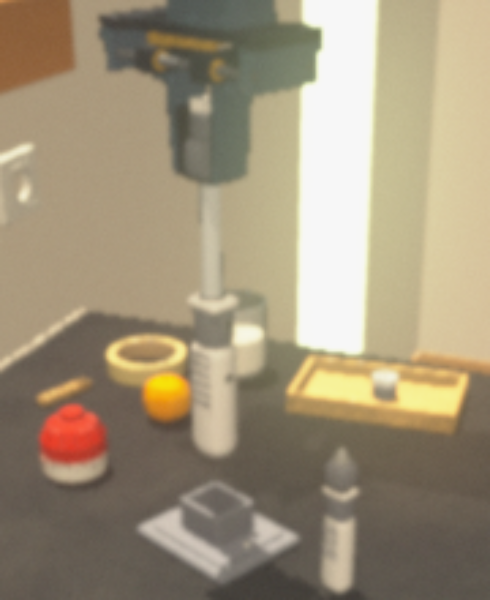

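The wand hangs upright and extended, with its foot at (215,450) clear of the empty dock at (218,515). The brush head is on, the spare is in the tray, and the bystanders in view haven't moved.

```bash
python3 -c "
from h import *
print(ticket.close_job())"
```

```text
the job is handed in; nothing more can be done
None
```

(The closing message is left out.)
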